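# Seat the shelf lamp and hold its bezel over the inserts

### The arm

A 6-joint arm with a two-finger parallel gripper is mounted at the origin on the work surface. World frame = base frame: x ahead of the robot, y to its left, z up, the work surface at z = 0. Lengths are in m, angles in rad, forces in N, time in s.
With the tool pointing down it reaches from about 0.25 to 0.725 m from the base axis. Payload 4 kg.
Tool frame: the origin (TCP) lies on the centre line of the jaws, within the pads' length; the fingertips stand 19 mm ahead of it and the grasp point (between the pads) is the TCP; z points along the fingers, y is the line along which they close (so a half turn about z gives the same grasp; the last joint's range is limited). The gripper opens to 85 mm and grips with 20 to 120 N. Pads are 22 mm wide; open, the fingers measure 114 mm over their backs; the gripper's body (76 mm by 85 mm) begins 54 mm behind the grasp point. The pads swing forward as they close: fully open they stand 13 mm farther back than shut.
Start: joints at [1.154, 0.241, 0.005, 1.335, 0, 1.571], TCP at [0.202, 0.457, 0.25] pointing down, gripper open.
Joint ranges: [-2.72, 2.72], [-1.05, 1.87], [-1.09, 1.28], [-1.99, 2.15], [-1.42, 1.44], [-3.14, 3.14]. Speed limits (rad/s): [2.79, 2.79, 3.14, 3.14, 3.14, 3.14].

### API

Orientations are given as a rotation vector (axis times angle).
In Python, from bench import bot gives the robot as it stands.
- The arm moves only by the tool jog_arm, never from a script. Its arguments are lists of equal length, an entry for each row: "linear": the shift along the world's x, y, z in cm, a list of three; "angular": the turn, a rotation vector about the world's x, y, z in degrees, a list of three; "fingers": the opening in per cent of the stroke, from 0 (shut) to 100 (fully open). In form: {"linear": [[tx, ty, tz], ...], "angular": [[ax, ay, az], ...], "fingers": [fingers, ...]}. A call has 1 to 20 rows; each row shifts and turns the commanded pose from where the row before left it; what a row does not reach is not made up. A row lasts 1/12 s, in which the tool goes at most 41.7 mm and 7.16 degrees, less where a joint would pass 70% of its speed; a pose out of reach is approached as far as the arm can. A call with a gripper value outside its range is refused whole. The fingers move at their own pace and stop on an object; "force" is the grip in N (left out, the last holds). Time passes only in rows, so rows that do not move let the fingers close. It gives the time, the measured TCP pose, the force, the opening and the grip force at its end, in the units of the state.
- bot.state(): the state, without advancing time (a new reading comes with each control period).
- bot.grab_frame(name): name is "scene" or "top" or "wrist"; returns the picture (400x640x3 uint8, red, green, blue); there is no depth.
- bot.calibration(name): a dict with "mtx" (3x3 intrinsics, pixels), "dist_coeffs" ([k1, k2, p1, p2, k3] as OpenCV has them; the pictures are not rectified), "position" and "orientation" of the camera in the world; the wrist camera has in their place "mount" (4x4, takes a point from camera to tool coordinates, whose origin is the TCP and whose axes are the flange's). Camera axes: x right, y down, z forward; pixel columns grow to the right and rows downward; lengths in m; the calibration is good to about 2 mm. A picture is of the moment at which its call begins: read the wrist's pose just before it. calibration takes no time and is no camera call.
- bot.close_job(): hands the job in; it is judged then, once.
The state is a dict: "time_s": time; "qpos": joint angles; "joint_velocities": joint speeds; "joint_torque": joint torques, N m; "ee_pos": TCP position; "eef_rot": TCP orientation; "force": force on the tool from outside, world axes, zero at the start; "wrist_torque": the same for the moment, N m; "opening": finger opening in m; "grasp_force": force on a finger pad.
Only numpy, scipy, OpenCV 4.12 (cv2) and the standard library are available. Lean on these libraries where they do the work, as an engineer would, in place of code of your own. Each camera call takes 0.05 s, during which the arm holds its last target. There are 200 camera calls.

### The job

Set the lamp insert, lens up, into the pocket in the concrete-look shelf so that it lies flat and fully home, and let go of it. Then lift the bezel plate off its cork block and hold it level over the lamp, its four screw holes lined up with the four threaded inserts, about 2 cm above the shelf's top, so that I can start the screws. Finish while still holding it there steadily in the gripper, touching neither shelf nor lamp, and leave the jar, mate, dish, spoon and bombilla where they are.

Things in the scene. Friction and masses are not known exactly. Their poses are not given: they have to be found in the camera images.
- shelf: Concrete-look resin shelf slab, 200 (x) x 500 (y) x 40 (z) mm, fixed on the bench. Origin: centre of its underside; z up. In the middle of its top a rectangular lamp pocket, 47 (x) x 75 (y) mm, 12 mm deep, flat floor, 2 mm chamfered mouth; four threaded inserts round it at x = +-19, y = +-50 mm. Jar and mate stand on it, one towards each end.
- pocket (a point): Centre of the flat floor of the lamp pocket, 12 mm below the shelf's top face (28 mm above the bench). Axes as the shelf's: x across the pocket's 47 mm, y along its 75 mm, z up.
- insert0 (a point): mouth of a threaded insert (M5, brass, 8 mm collar with a dark bore) flush in the shelf's top face, at x = -19, y = -50 mm in the shelf's frame. Axes as the shelf's.
- insert1 (a point): mouth of a threaded insert (M5, brass, 8 mm collar with a dark bore) flush in the shelf's top face, at x = -19, y = 50 mm in the shelf's frame. Axes as the shelf's.
- insert2 (a point): mouth of a threaded insert (M5, brass, 8 mm collar with a dark bore) flush in the shelf's top face, at x = 19, y = -50 mm in the shelf's frame. Axes as the shelf's.
- insert3 (a point): mouth of a threaded insert (M5, brass, 8 mm collar with a dark bore) flush in the shelf's top face, at x = 19, y = 50 mm in the shelf's frame. Axes as the shelf's.
- lamp: Lamp insert (loose, 0.13 kg): aluminium base 44 (x) x 72 (y) x 12 (z) mm with a raised white block lens 32 x 60 x 12 mm centred on it. Origin: centre of its underside; z up through the lens. The base fits the pocket with 1.5 mm to spare all round, either way round; home, it is flush with the shelf and the lens stands proud. Starts on the bench in front of the shelf, on the left or right.
- bezel: Bezel plate (loose, copper-toned aluminium, 0.09 kg), 58 (x) x 120 (y) x 5 (z) mm, with a window 35 x 63 mm in its middle and a screw hole near each corner at x = +-19, y = +-50 mm. Origin: centre of its underside; z up. Fits either way round. Starts flat on the cork block, 14 mm above the bench, overhanging it on all sides.
- bezel_hole0 (a point): centre of a screw hole at the top face of the bezel (through, 7 mm wide), at x = -19, y = -50 mm in the bezel's frame.
- bezel_hole1 (a point): centre of a screw hole at the top face of the bezel (through, 7 mm wide), at x = -19, y = 50 mm in the bezel's frame.
- bezel_hole2 (a point): centre of a screw hole at the top face of the bezel (through, 7 mm wide), at x = 19, y = -50 mm in the bezel's frame.
- bezel_hole3 (a point): centre of a screw hole at the top face of the bezel (through, 7 mm wide), at x = 19, y = 50 mm in the bezel's frame.
- cork: Cork block 36 (x) x 96 (y) x 14 (z) mm, stuck to the bench, on which the bezel lies at the start. Origin: centre of its underside.
- mate: Matte black steel mate cup, 82 mm wide, 92 mm high, standing on the shelf towards one end. Origin: centre of its underside. Leave alone.
- jar: Frosted glass jar with a hinged clamp lid, 90 mm wide, 126 mm high, its wire clamp standing 7 mm out, on the shelf towards one end. Origin: centre of its underside. Leave alone.
- dish: Small white ceramic dish with the screws in it, 104 mm wide, 24 mm high, on the bench in front of the shelf. Origin: centre of its underside. Leave alone.
- spoon: Wooden spoon, 240 mm long, its bowl 50 mm wide, lying on the bench at the far left. Origin: under its middle; x along it. Leave alone.
- bombilla: Copper-toned drinking straw with a flat strainer end, 215 mm long, 10 to 12 mm high, lying on the bench at the far right. Origin: under its middle; x along it. Leave alone.
Mind the look-alikes: they are no part of the job. Of the things like the lamp, leave any that is turquoise; of the rest the larger one is meant.

How it is judged:
By the outcome, as a careful person would: the job done as asked, in the order asked, and still so for the second after the job is handed in, while the arm keeps its last pose, push and grip.
It also fails if it takes over 72 s, if anything falls off the work surface, if the arm or the gripper's body presses on something with over 40 N, if the wrist force passes 120 N, or if a joint passes its speed limit or range.

## Working session

There is one attempt and no reset: what is moved stays moved. The work goes in short steps, Python scripts to look and compute and a tool call to move; the robot and the scene stay as the last step left them, time stands still between calls to the robot, and variables do not carry over. Pictures are saved under pics/ and viewed, at most 10 in all, crops included, and the job is handed in when it is done.

Besides the shell and the picture viewer there is one more tool, called after ">>>" by a JSON object that holds its "method" and its "body", one argument or row to a line. jog_arm: Moves the arm, as the interface text tells. Its arguments: {"type":"object","properties":{"linear":{"type":"array","items":{"type":"array","items":{"type":"number"}}},"angular":{"type":"array","items":{"type":"array","items":{"type":"number"}}},"fingers":{"type":"array","items":{"type":"number"}},"force":{"type":"number"}},"required":["linear","angular","fingers"]}

```bash
mkdir -p pics; python3 - <<'E'
from bench import bot
import cv2,numpy as np
for n in("scene","top"):
    f=bot.grab_frame(n); cv2.imwrite(f"pics/{n}0.png",f[:,:,::-1])
    c=bot.calibration(n); print(n,c)
print(bot.calibration("wrist")); print(bot.state())
E
```

```text
scene {'mtx': array([[469.51736646,   0.        , 323.07312482],
       [  0.        , 469.51736646, 198.13400523],
       [  0.        ,   0.        ,   1.        ]]), 'dist_coeffs': array([-0.08407691,  0.        ,  0.        ,  0.        ,  0.        ]), 'position': array([0.93626824, 0.68832123, 1.26245626]), 'orientation': array([-0.765374  , -2.75309712,  0.85667778])}
top {'mtx': array([[420.18731007,   0.        , 316.93988662],
       [  0.        , 420.18731007, 206.11971116],
       [  0.        ,   0.        ,   1.        ]]), 'dist_coeffs': array([0.00670909, 0.        , 0.        , 0.        , 0.        ]), 'position': array([0.32177658, 0.01179872, 1.102782  ]), 'orientation': array([-2.13954835,  2.12931767, -0.19687044])}
{'mtx': array([[302.42206842,   0.        , 319.98565957],
       [  0.        , 302.42206842, 200.72346634],
       [  0.        ,   0.        ,   1.        ]]), 'dist_coeffs': array([-0.02545144,  0.        ,  0.        ,  0.        ,  0.        ]), 'mount': array([[ 3.91595247e-04, -9.63427039e-01, -2.67970495e-01,
         6.55414437e-02],
     
[... 240 characters left out ...]
000e+00]])}
{'time_s': 0.1, 'qpos': array([ 1.15402191e+00,  2.41353135e-01,  3.86522226e-03,  1.33517551e+00,
       -1.05871628e-05,  1.57079151e+00]), 'joint_velocities': array([ 0.00027185, -0.00263692,  0.00384251, -0.00043911, -0.00082869,
        0.00082647]), 'joint_torque': array([ 1.27885100e-04, -3.73138583e+01,  2.53009862e+01,  1.08595353e-02,
        5.11927124e-05,  1.45708793e-05]), 'ee_pos': array([0.20219984, 0.45672536, 0.24949658]), 'eef_rot': array([-6.49854353e-01, -3.07325945e+00,  2.87246764e-03]), 'force': array([ 0.12293853,  1.40896173, -0.0692931 ]), 'wrist_torque': array([-0.09431518,  0.01599298, -0.00159517]), 'grasp_force': 0.0, 'opening': 0.08538770458921997}
```

View pics/top0.png

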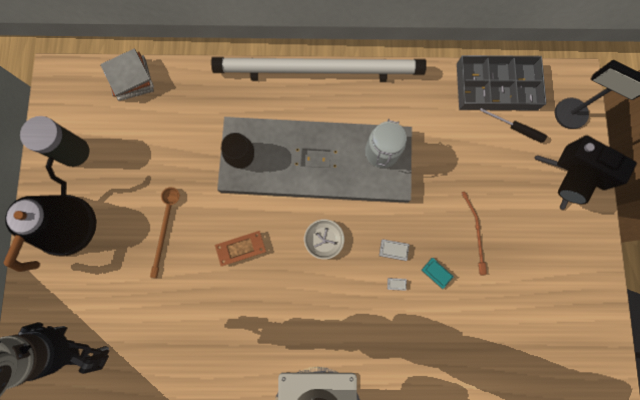

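View pics/scene0.png

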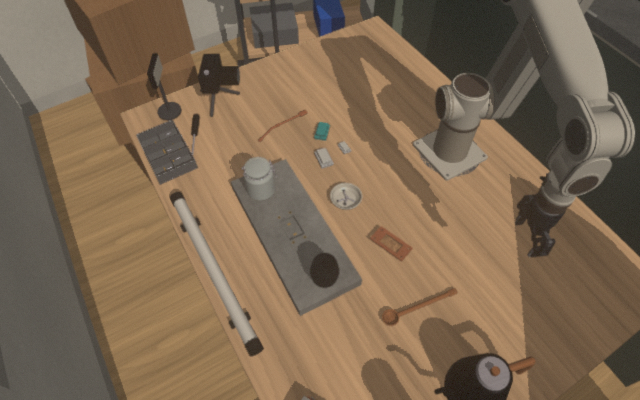

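Top view: the lamp-like things are a larger white one at (395,250), a smaller white one at (398,284) and a turquoise one at (437,272). By the description I choose (395,250). The bezel is at (243,248), the pocket at (316,158), the mate at (238,150), the jar at (387,145) and the dish at (324,239).

```bash
cat > h.py <<'E'
from bench import bot
import cv2,numpy as np
from scipy.spatial.transform import Rotation as R
def cam(n,s=None):
    c=bot.calibration(n)
    if n=="wrist":
        M=c["mount"]; r=R.from_rotvec(s["eef_rot"]).as_matrix()
        return c,r@M[:3,:3],r@M[:3,3]+s["ee_pos"]
    return c,R.from_rotvec(c["orientation"]).as_matrix(),c["position"]
def ray(C,px,z):
    c,r,p=C
    u=cv2.undistortPoints(np.float64(px).reshape(-1,1,2),c["mtx"],c["dist_coeffs"])[:,0]
    d=np.c_[u,np.ones(len(u))]@r.T
    return p+d*((z-p[2])/d[:,2])[:,None]
def proj(C,P):
    c,r,p=C
    q=(np.atleast_2d(P)-p)@r
    return cv2.projectPoints(q,np.zeros(3),np.zeros(3),c["mtx"],c["dist_coeffs"])[0][:,0]
def snap(n,name):
    s=bot.state(); f=bot.grab_frame(n); cv2.imwrite(f"pics/{name}.png",f[:,:,::-1]); return f,s
def blobs(mask,C,z,amin=60):
    for c in cv2.findContours(mask.astype(np.uint8),cv2.RETR_EXTERNAL,cv2.CHAIN_APPROX_NONE)[0]:
        if cv2.contourArea(c)<amin: continue
        w=ray(C,c[:,0],z); rc=cv2.minAreaRect(np.float32(w[:,:2]*1000))
        print("px",c[:,0].mean(0).round(1),"mm",np.round(rc[0],1),np.round(rc[1],1),"ang",round(rc[2],1))
E
python3 - <<'E'
from h import *
f=cv2.imread("pics/top0.png"); C=cam("top")
hsv=cv2.cvtColor(f,cv2.COLOR_BGR2HSV)
m=np.zeros(f.shape[:2],bool); m[230:300,365:460]=1
print("lamp");blobs((hsv[...,1]<60)&(hsv[...,2]>110)&m,C,.012,20)
m[:]=0; m[225:275,205:280]=1
print("bezel");blobs((hsv[...,0]<12)&(hsv[...,1]>130)&m,C,.019)
print(ray(C,[[219,190],[412,194.5],[412,124],[223,118]],.04).round(4))
print("pocket",ray(C,[[296,147],[338,150],[337,167],[295,166]],.04).round(4))
a=cv2.resize(f[225:300,360:460],None,fx=4,fy=4,interpolation=2);b=cv2.resize(f[130:180,270:370],None,fx=4,fy=4,interpolation=2)
cc=cv2.resize(f[222:272,200:300],None,fx=4,fy=4,interpolation=2)
cv2.imwrite("pics/c1.png",np.hstack([a,np.vstack([b,cc])[:300]]))
E
```

```text
lamp
px [396.3 283.8] mm [ 314.4 -202.4] [27.6 49.3] ang 0.2
px [394.  249.7] mm [ 401.  -198.3] [73.2 44.8] ang 80.6
bezel
px [240.1 248.2] mm [402.4 198.8] [ 57.  118.7] ang 18.4
[[ 0.55    0.2548  0.04  ]
 [ 0.5411 -0.2436  0.04  ]
 [ 0.7328 -0.2504  0.04  ]
 [ 0.7457  0.2528  0.04  ]]
pocket [[ 0.6669  0.0578  0.04  ]
 [ 0.6595 -0.0528  0.04  ]
 [ 0.6133 -0.0499  0.04  ]
 [ 0.6152  0.0598  0.04  ]]
```

View pics/c1.png

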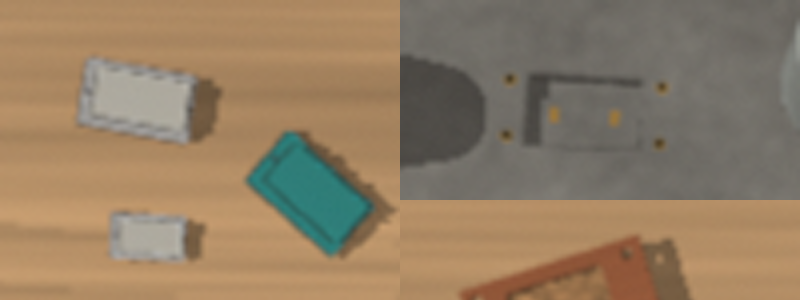

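The crop confirms it: the larger white, lens-up lamp at (395,250), with the small one and the turquoise one separate. The four brass inserts show around the pocket, and the bezel is at the lower right. The sizes agree (73x45 mm, 57x119 mm), so I go above the lamp.

>>> {"method": "jog_arm", "body": {
  "linear": [
    [1, -3.3, -0.5],
    [1, -3.3, -0.5],
    [1, -3.3, -0.5],
    [1, -3.3, -0.5],
    [1, -3.3, -0.5],
    [1, -3.3, -0.5],
    [1, -3.3, -0.5],
    [1, -3.3, -0.5],
    [1, -3.3, -0.5],
    [1, -3.3, -0.5],
    [1, -3.3, -0.5],
    [1, -3.3, -0.5],
    [1, -3.3, -0.5],
    [1, -3.3, -0.5],
    [1, -3.3, -0.5],
    [1, -3.3, -0.5],
    [1, -3.3, -0.5],
    [1, -3.3, -0.5],
    [1, -3.3, -0.5],
    [1, -3, -0.5]
  ],
  "angular": [
    [0, 0, -3.8],
    [0, 0, -3.8],
    [0, 0, -3.8],
    [0, 0, -3.8],
    [0, 0, -3.8],
    [0, 0, -3.8],
    [0, 0, -3.8],
    [0, 0, -3.8],
    [0, 0, -3.8],
    [0, 0, -3.8],
    [0, 0, -3.8],
    [0, 0, -3.8],
    [0, 0, -3.8],
    [0, 0, -3.8],
    [0, 0, -3.8],
    [0, 0, -3.8],
    [0, 0, -3.8],
    [0, 0, -3.8],
    [0, 0, -3.8],
    [0, 0, -3.8]
  ],
  "fingers": [100, 100, 100, 100, 100, 100, 100, 100, 100, 100, 100, 100, 100, 100, 100, 100, 100, 100, 100, 100]
}}

```text
time_s: 1.77
ee_pos: [0.4022, -0.2018, 0.1497]
eef_rot: [-2.409, -2.016, 0.0]
force: [-0.3, 0.6, 0.4]
opening: 0.0853
grasp_force: 0.0
```

>>> {"method": "jog_arm", "body": {
  "linear": [
    [0, 0, 0],
    [0, 0, 0],
    [0, 0, 0]
  ],
  "angular": [
    [0, 0, 0],
    [0, 0, 0],
    [0, 0, 0]
  ],
  "fingers": [100, 100, 100]
}}

```text
time_s: 2.02
ee_pos: [0.4016, -0.1992, 0.1498]
eef_rot: [-2.403, -2.021, 0.001]
force: [-0.5, 0.8, -0.0]
opening: 0.0855
grasp_force: 0.0
```

```bash
python3 - <<'E'
from h import *
f,s=snap("wrist","w1"); C=cam("wrist",s)
r=R.from_rotvec(s["eef_rot"]).as_matrix()
print(s["ee_pos"],r.round(3).tolist(),s["qpos"].round(2))
print(proj(C,[.401,-.198,.024]))
hsv=cv2.cvtColor(f,cv2.COLOR_RGB2HSV)
m=(hsv[...,1]<60)&(hsv[...,2]>110)
print("base-plane12");blobs(m,C,.012,800)
print("top24");blobs((hsv[...,1]<60)&(hsv[...,2]>180),C,.024,300)
E
```

```text
[ 0.40156022 -0.19923834  0.14975066] [[0.171, 0.985, -0.002], [0.985, -0.171, 0.001], [0.001, -0.002, -1.0]] [-0.46  0.21 -0.3   1.05  0.    1.28]
[[316.56800025 197.88125392]]
base-plane12
px [230.  212.8] mm [ 316.8 -201.4] [47.5 28.2] ang 86.4
px [318.7 192. ] mm [ 402.8 -197.4] [71.8 44. ] ang 79.9
px [309.9   8.7] mm [421.1 -54.3] [17.5 78.2] ang 80.0
top24
```

View pics/w1.png

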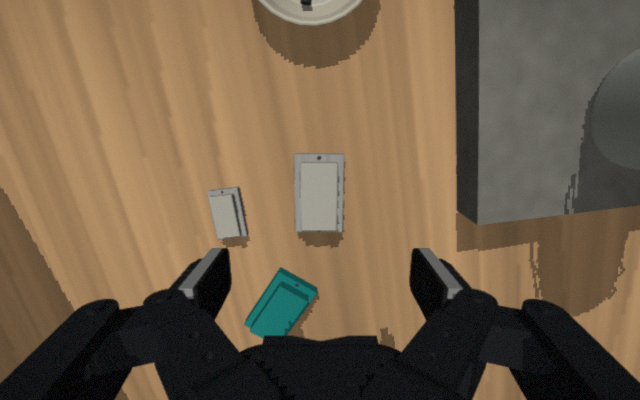

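The wrist view shows the lamp upright at (319,192), the small one at (230,213) and the turquoise one at (280,305). The lamp measures (0.403,-0.197) and yaw −10°, which agrees with the top view. I go down with a narrower opening.

>>> {"method": "jog_arm", "body": {
  "linear": [
    [0.1, 0.2, -1],
    [0, 0, -2],
    [0, 0, -2],
    [0, 0, -2],
    [0, 0, -2],
    [0, 0, -1.2],
    [0, 0, -0.6],
    [0, 0, 0],
    [0, 0, 0],
    [0, 0, 0]
  ],
  "angular": [
    [0, 0, 0],
    [0, 0, 0],
    [0, 0, 0],
    [0, 0, 0],
    [0, 0, 0],
    [0, 0, 0],
    [0, 0, 0],
    [0, 0, 0],
    [0, 0, 0],
    [0, 0, 0]
  ],
  "fingers": [47, 47, 47, 47, 47, 47, 47, 47, 47, 47],
  "force": 25
}}

```text
time_s: 2.9
ee_pos: [0.4043, -0.1977, 0.0434]
eef_rot: [2.402, 2.022, 0.001]
force: [0.2, -0.1, 0.2]
opening: 0.0402
grasp_force: 0.0
```

```bash
python3 - <<'E'
from h import *
f,s=snap("wrist","w2"); C=cam("wrist",s)
print(s["ee_pos"],s["force"],s["opening"])
print(proj(C,np.array([[.403,-.197,.024],[.403,-.197,.012]])))
E
```

```text
[ 0.40425307 -0.1977458   0.04336814] [ 0.22955203 -0.08884272  0.2361131 ] 0.04017001556756703
[[312.47707068 252.18614936]
 [312.96397128 242.82934714]]
```

View pics/w2.png

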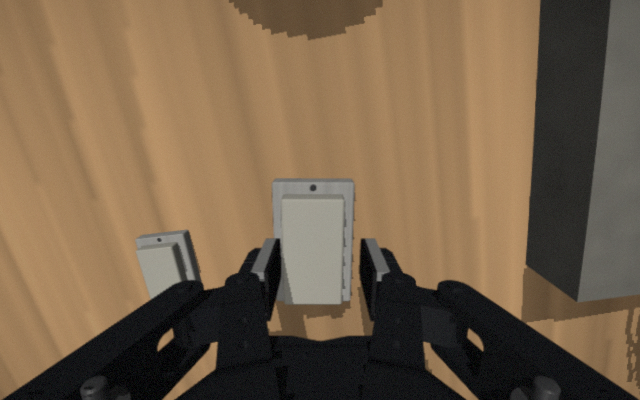

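The pads straddle the lens; the lens centre is at x=312 and the jaw centre at about 320. I shift −2 mm in x and creep down until I touch the base.

>>> {"method": "jog_arm", "body": {
  "linear": [
    [-0.2, 0, -0.3],
    [0, 0, -0.3],
    [0, 0, -0.2],
    [0, 0, -0.1],
    [0, 0, 0],
    [0, 0, 0]
  ],
  "angular": [
    [0, 0, 0],
    [0, 0, 0],
    [0, 0, 0],
    [0, 0, 0],
    [0, 0, 0],
    [0, 0, 0]
  ],
  "fingers": [47, 47, 47, 47, 47, 47]
}}

```text
time_s: 3.45
ee_pos: [0.4013, -0.1978, 0.0332]
eef_rot: [-2.404, -2.022, 0.0]
force: [-0.8, -0.5, -0.1]
opening: 0.0405
grasp_force: 0.0
```

>>> {"method": "jog_arm", "body": {
  "linear": [
    [0, 0, -0.1],
    [0, 0, 0],
    [0, 0, -0.1],
    [0, 0, 0],
    [0, 0, 0]
  ],
  "angular": [
    [0, 0, 0],
    [0, 0, 0],
    [0, 0, 0],
    [0, 0, 0],
    [0, 0, 0]
  ],
  "fingers": [47, 47, 47, 47, 47]
}}

```text
time_s: 3.87
ee_pos: [0.4014, -0.1978, 0.0313]
eef_rot: [-2.404, -2.022, 0.0]
force: [0.6, 0.2, -0.5]
opening: 0.0402
grasp_force: 0.0
```

>>> {"method": "jog_arm", "body": {
  "linear": [
    [0, 0, 0],
    [0, 0, 0],
    [0, 0, 0],
    [0, 0, 0],
    [0, 0, 0],
    [0, 0, 0]
  ],
  "angular": [
    [0, 0, 0],
    [0, 0, 0],
    [0, 0, 0],
    [0, 0, 0],
    [0, 0, 0],
    [0, 0, 0]
  ],
  "fingers": [20, 20, 20, 20, 20, 20],
  "force": 40
}}

```text
time_s: 4.37
ee_pos: [0.4016, -0.1979, 0.0315]
eef_rot: [2.404, 2.022, 0.0]
force: [-0.4, -0.3, 3.2]
opening: 0.0306
grasp_force: 40.4
```

>>> {"method": "jog_arm", "body": {
  "linear": [
    [0, 0, 0.5],
    [0, 0, 1],
    [0, 0, 2],
    [0, 0, 2],
    [0, 0, 2],
    [0, 0, 2],
    [0, 0, 1],
    [0, 0, 0],
    [0, 0, 0]
  ],
  "angular": [
    [0, 0, 0],
    [0, 0, 0],
    [0, 0, 0],
    [0, 0, 0],
    [0, 0, 0],
    [0, 0, 0],
    [0, 0, 0],
    [0, 0, 0],
    [0, 0, 0]
  ],
  "fingers": [20, 20, 20, 20, 20, 20, 20, 20, 20]
}}

```text
time_s: 5.12
ee_pos: [0.4014, -0.1978, 0.1364]
eef_rot: [2.404, 2.022, 0.0]
force: [-0.2, 0.0, -2.2]
opening: 0.0309
grasp_force: 40.0
```

```bash
python3 - <<'E'
from h import *
f,s=snap("wrist","w3"); C=cam("wrist",s)
print(s["ee_pos"],s["force"],s["opening"],s["grasp_force"])
cv2.imwrite("pics/w3c.png",f[100:330,150:500,::-1])
E
```

```text
[ 0.40140078 -0.19780998  0.13641688] [-0.20761129  0.0058611  -2.18199736] 0.03088564893805187 40.04820942878723
```

View pics/w3c.png

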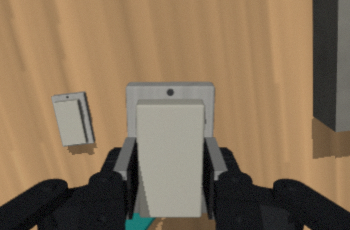

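The lamp is held (opening 31 mm): lens in the crop at x 137–202, y 100–217, base edge at y 83–98. Next I measure its pose in the hand, and the inserts from the top view.

```bash
python3 - <<'E'
from h import *
f=cv2.imread("pics/w3.png"); s=bot.state(); C=cam("wrist",s)
print(f[250,320],f[187,300],f[190,360],f[270,320])
r=R.from_rotvec(s["eef_rot"]).as_matrix()
z=s["ee_pos"][2]-.0315+.024
for t,l in((18,"lens"),):
    m=(np.abs(f.astype(int)-f[250,320].astype(int)).max(2)<t)
    m[:,:270]=0;m[:,370:]=0
    for c in cv2.findContours(m.astype(np.uint8),0,1)[0]:
        if cv2.contourArea(c)<2000: continue
        w=(ray(C,c[:,0],z)-s["ee_pos"])@r*1000
        print(cv2.boundingRect(c),cv2.minAreaRect(np.float32(w[:,:2])))
# base front edge
w=(ray(C,[[278,182],[364,182]],z-.012)-s["ee_pos"])@r*1000; print("front edge tool",w.round(1))
w=(ray(C,[[287,201],[352,200],[288,317],[353,317]],z)-s["ee_pos"])@r*1000; print("lens corners tool",w.round(1))
# inserts in top0
t=cv2.imread("pics/top0.png"); h=cv2.cvtColor(t,cv2.COLOR_BGR2HSV); T=cam("top")
P=ray(T,[[297.5,149.5],[296.5,163.7],[335.5,151.7],[334.7,165.7]],.04)[:,:2]
print(P.round(4),P.mean(0)); d=(P[0]+P[1]-P[2]-P[3]); print("len",np.linalg.norm(d)/2,"yaw",np.degrees(np.arctan2(d[1],d[0]))-90)
E
```

```text
[153 165 167] [143 147 150] [139 144 147] [149 162 164]
(286, 205, 68, 112) ((0.11542892456054688, 2.261946678161621), (30.38818359375, 58.58649826049805), 89.94544219970703)
front edge tool [[ 37.5 -17.9  19.5]
 [ 37.5  23.8  19.5]]
lens corners tool [[ 31.3 -12.4   7.5]
 [ 31.8  16.9   7.5]
 [-29.8 -13.7   7.5]
 [-29.8  19.2   7.5]]
[[ 0.6601  0.0538]
 [ 0.6215  0.0559]
 [ 0.6548 -0.0462]
 [ 0.6167 -0.0439]] [0.63825799 0.00491074]
len 0.1000274447387873 yaw -2.8771400392496247
```

>>> {"method": "jog_arm", "body": {
  "linear": [
    [0, 2.5, 0.2],
    [0, 2.5, 0.2],
    [0, 2.5, 0.2],
    [0, 2.5, 0.2],
    [0, 2.5, 0],
    [0, 2.5, 0],
    [0.7, 2.5, 0],
    [2, 2.5, 0],
    [3, 0.3, 0],
    [3, 0, 0],
    [3, 0, 0],
    [3, 0, 0],
    [3, 0, 0],
    [3, 0, 0],
    [2, 0, 0],
    [1, 0, 0],
    [0, 0, 0],
    [0, 0, 0],
    [0, 0, 0]
  ],
  "angular": [
    [0, 0, 0],
    [0, 0, 0],
    [0, 0, 0],
    [0, 0, 0],
    [0, 0, 0],
    [0, 0, 0],
    [0, 0, 0],
    [0, 0, 0],
    [0, 0, 1],
    [0, 0, 1],
    [0, 0, 1],
    [0, 0, 1],
    [0, 0, 1],
    [0, 0, 1],
    [0, 0, 1],
    [0, 0, 0],
    [0, 0, 0],
    [0, 0, 0],
    [0, 0, 0]
  ],
  "fingers": [20, 20, 20, 20, 20, 20, 20, 20, 20, 20, 20, 20, 20, 20, 20, 20, 20, 20, 20]
}}

```text
time_s: 6.75
ee_pos: [0.6368, 0.0052, 0.1427]
eef_rot: [-2.275, -2.163, 0.004]
force: [-1.0, 0.5, -1.6]
opening: 0.0307
grasp_force: 40.1
```

```bash
python3 - <<'E'
from h import *
f,s=snap("wrist","w4"); C=cam("wrist",s)
r=R.from_rotvec(s["eef_rot"]).as_matrix()
print(s["ee_pos"],r.round(3).tolist(),s["qpos"].round(2),s["grasp_force"])
h=cv2.cvtColor(f,cv2.COLOR_RGB2HSV)
m=((h[...,0]>10)&(h[...,0]<32)&(h[...,1]>110)).astype(np.uint8)
n,l,st,ce=cv2.connectedComponentsWithStats(m)
for i in range(1,n):
    if st[i,4]>8: print(st[i],ce[i].round(1),ray(C,ce[i],.04).round(4))
E
```

```text
[0.63679872 0.00517201 0.14270751] [[0.05, 0.999, -0.004], [0.999, -0.05, -0.0], [-0.0, -0.004, -1.0]] [0.01 0.57 0.22 1.23 0.   1.63] 40.11110723018646
[ 0  0 15 10 70] [4.5 2.7] [[0.4304 0.1607 0.04  ]]
[   0    0  178  214 9913] [72.5 86.3] [[0.4654 0.1037 0.04  ]]
[154   0  17  16 110] [162.1   6.6] [[0.54   0.1499 0.04  ]]
[475   0   5   4  11] [476.8   1.1] [[0.7503 0.1424 0.04  ]]
[ 479    0  161  187 8197] [577.5  66.5] [[0.8253 0.0989 0.04  ]]
[508   0  14  15  84] [514.7   5.4] [[0.7761 0.139  0.04  ]]
[559   0   8   4  16] [561.9   1.4] [[0.8082 0.1405 0.04  ]]
[38 10 11 11 59] [43.5 15.2] [[0.4563 0.1508 0.04  ]]
[471  12  12  18  51] [476.7  20.4] [[0.751  0.1307 0.04  ]]
[160  15   9   7  22] [164.9  17.7] [[0.5407 0.1431 0.04  ]]
[507  15  12  10  46] [512.3  19.3] [[0.7753 0.1305 0.04  ]]
[167  22   7  18  47] [170.5  30.1] [[0.5433 0.1353 0.04  ]]
[501  24  14  22  62] [508.2  34. ] [[0.7734 0.1215 0.04  ]]
[481  27   4   6   9] [482.3  29. ] [[0.7553 0.1252 0.04  ]]
[473  28   7   6  19] [476.7  30.7] [[0.7515 0.1243 0.04  ]]
[ 0 32  9 10 52] [ 3.8 37.1] [[0.4234 0.
[... 16981 characters left out ...]
542 333  11  10  37] [548.1 337.4] [[ 0.8394 -0.1291  0.04  ]]
[ 51 335   3   5   9] [ 52.2 337.6] [[ 0.386  -0.1091  0.04  ]]
[454 336   7   5  10] [457.4 337.4] [[ 0.756  -0.1237  0.04  ]]
[461 336  10  11  40] [465.4 341.1] [[ 0.7636 -0.1282  0.04  ]]
[197 367  14   9  45] [203.8 370.7] [[ 0.522  -0.1502  0.04  ]]
[433 367   5   5  12] [434.9 369.3] [[ 0.7379 -0.1585  0.04  ]]
[435 372   4   5   9] [436.2 374.2] [[ 0.7395 -0.1643  0.04  ]]
[440 373   9  13  19] [444.8 378.1] [[ 0.7479 -0.1694  0.04  ]]
[189 374  11  14  44] [194. 380.] [[ 0.5108 -0.161   0.04  ]]
[175 387  10  10  23] [179.2 392.1] [[ 0.4937 -0.1753  0.04  ]]
[453 386  16  14  44] [460.2 392.3] [[ 0.7641 -0.1878  0.04  ]]
```

View pics/w4.png

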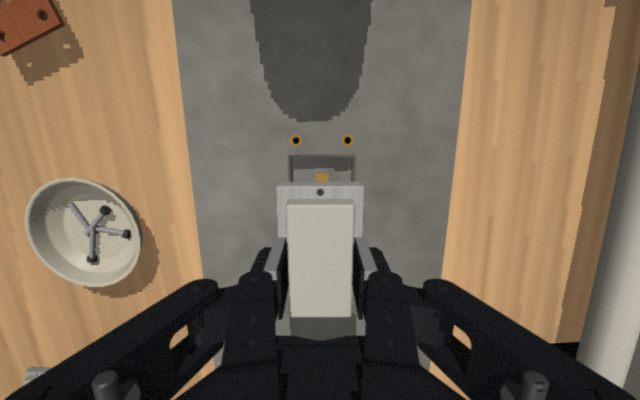

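The view shows the held lamp over the pocket, inserts at (296,140) and (347,140), and yaw matching within 0.1°. The lamp's offset in the hand and the pocket's offset agree, so I shift +1 mm in x and go down to just above the mouth.

>>> {"method": "jog_arm", "body": {
  "linear": [
    [0.1, 0, -1],
    [0, 0, -2],
    [0, 0, -2],
    [0, 0, -1.2],
    [0, 0, -0.5],
    [0, 0, 0],
    [0, 0, 0]
  ],
  "angular": [
    [0, 0, 0],
    [0, 0, 0],
    [0, 0, 0],
    [0, 0, 0],
    [0, 0, 0],
    [0, 0, 0],
    [0, 0, 0]
  ],
  "fingers": [20, 20, 20, 20, 20, 20, 20]
}}

```text
time_s: 7.38
ee_pos: [0.6392, 0.0052, 0.0775]
eef_rot: [-2.277, -2.165, 0.0]
force: [0.5, -0.1, -0.5]
opening: 0.0312
grasp_force: 40.1
```

```bash
python3 - <<'E'
from h import *
f,s=snap("wrist","w5"); C=cam("wrist",s)
r=R.from_rotvec(s["eef_rot"]).as_matrix()
print(s["ee_pos"],s["force"],np.degrees(np.arctan2(r[1,1],r[0,1])))
cv2.imwrite("pics/w5c.png",cv2.resize(f[60:320,200:440,::-1],None,fx=2.2,fy=2.2))
E
```

```text
[0.63924802 0.00519333 0.07748452] [ 0.48671056 -0.12195203 -0.54374648] -2.8816095024428314
```

View pics/w5c.png

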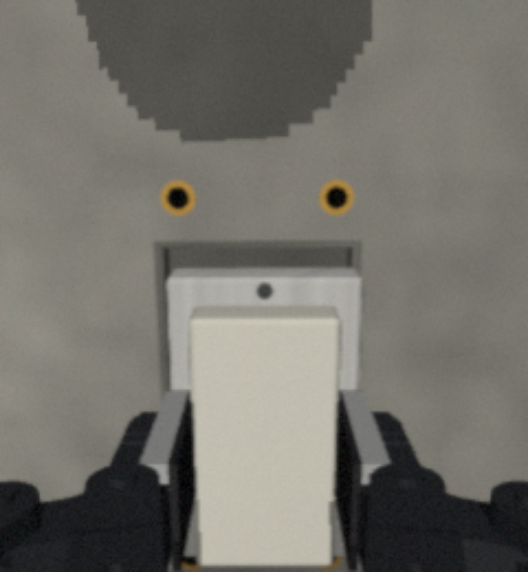

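Inserts are at crop (178,198) and (336,198), and the lamp is about 7 px to the right of the pocket, so about −1.5 mm in x is needed. I work out y with rays.

```bash
python3 - <<'E'
from h import *
s=bot.state(); C=cam("wrist",s); p=s["ee_pos"]; r=R.from_rotvec(s["eef_rot"]).as_matrix()
g=lambda u,v:[u/2.2+200,v/2.2+60]
I=(ray(C,[g(178,198),g(337,197.5)],.04)-p)@r*1000
L=(ray(C,[g(170,272),g(360,272)],p[2]-.0195)-p)@r*1000
N=(ray(C,[g(190,320),g(340,320),g(203,565),g(330,565)],p[2]-.0075)-p)@r*1000
print("inserts",I.round(1),I.mean(0)[0]-50,"front",L.round(1),L.mean(0)[0]-36,"lens",N.round(1))
E
```

```text
inserts [[ 50.6 -18.4  38.2]
 [ 50.7  20.1  38.3]] 0.6305136020943252 front [[ 36.4 -18.2  19.5]
 [ 36.4  23.6  19.5]] 0.37481990782201535 lens [[ 28.9 -12.8   7.5]
 [ 28.9  18.1   7.5]
 [-30.  -11.6   7.5]
 [-30.   17.7   7.5]]
```

>>> {"method": "jog_arm", "body": {
  "linear": [
    [-0.16, 0.02, 0],
    [0, 0, -0.3],
    [0, 0, -0.3],
    [0, 0, -0.3],
    [0, 0, 0],
    [0, 0, 0]
  ],
  "angular": [
    [0, 0, 0],
    [0, 0, 0],
    [0, 0, 0],
    [0, 0, 0],
    [0, 0, 0],
    [0, 0, 0]
  ],
  "fingers": [20, 20, 20, 20, 20, 20]
}}

```text
time_s: 7.93
ee_pos: [0.6375, 0.0054, 0.0679]
eef_rot: [-2.276, -2.164, 0.001]
force: [0.3, 0.2, -1.7]
opening: 0.0311
grasp_force: 40.1
```

>>> {"method": "jog_arm", "body": {
  "linear": [
    [0, 0, -0.3],
    [0, 0, -0.2],
    [0, 0, 0]
  ],
  "angular": [
    [0, 0, 0],
    [0, 0, 0],
    [0, 0, 0]
  ],
  "fingers": [20, 20, 20]
}}

```text
time_s: 8.18
ee_pos: [0.6375, 0.0054, 0.0627]
eef_rot: [-2.276, -2.164, 0.001]
force: [0.4, 0.0, -1.7]
opening: 0.0309
grasp_force: 40.1
```

It is entering freely with no contact force. I go the last 3 mm in small steps.

>>> {"method": "jog_arm", "body": {
  "linear": [
    [0, 0, -0.15],
    [0, 0, -0.1],
    [0, 0, 0],
    [0, 0, 0]
  ],
  "angular": [
    [0, 0, 0],
    [0, 0, 0],
    [0, 0, 0],
    [0, 0, 0]
  ],
  "fingers": [20, 20, 20, 20]
}}

```text
time_s: 8.52
ee_pos: [0.6377, 0.0054, 0.0607]
eef_rot: [-2.276, -2.165, 0.0]
force: [0.3, -0.4, -1.7]
opening: 0.0311
grasp_force: 40.1
```

>>> {"method": "jog_arm", "body": {
  "linear": [
    [0, 0, -0.05],
    [0, 0, 0],
    [0, 0, 0]
  ],
  "angular": [
    [0, 0, 0],
    [0, 0, 0],
    [0, 0, 0]
  ],
  "fingers": [20, 20, 20]
}}

```text
time_s: 8.77
ee_pos: [0.6379, 0.0055, 0.0603]
eef_rot: [2.276, 2.165, 0.0]
force: [0.2, 1.1, -1.8]
opening: 0.0307
grasp_force: 40.1
```

>>> {"method": "jog_arm", "body": {
  "linear": [
    [0, 0, -0.05],
    [0, 0, -0.05],
    [0, 0, 0],
    [0, 0, 0]
  ],
  "angular": [
    [0, 0, 0],
    [0, 0, 0],
    [0, 0, 0],
    [0, 0, 0]
  ],
  "fingers": [20, 20, 20, 20]
}}

```text
time_s: 9.1
ee_pos: [0.6379, 0.0054, 0.0596]
eef_rot: [2.276, 2.165, 0.0]
force: [-1.2, 0.0, -0.1]
opening: 0.0308
grasp_force: 40.3
```

Weight is off: it has landed. I release, rise and look.

>>> {"method": "jog_arm", "body": {
  "linear": [
    [0, 0, 0],
    [0, 0, 0],
    [0, 0, 0],
    [0, 0, 0.1],
    [0, 0, 0.5],
    [0, 0, 2],
    [0, 0, 3],
    [0, 0, 3],
    [0, 0, 2],
    [0, 0, 0],
    [0, 0, 0],
    [0, 0, 0]
  ],
  "angular": [
    [0, 0, 0],
    [0, 0, 0],
    [0, 0, 0],
    [0, 0, 0],
    [0, 0, 0],
    [0, 0, 0],
    [0, 0, 0],
    [0, 0, 0],
    [0, 0, 0],
    [0, 0, 0],
    [0, 0, 0],
    [0, 0, 0]
  ],
  "fingers": [47, 47, 47, 47, 47, 47, 47, 47, 47, 47, 47, 47]
}}

```text
time_s: 10.1
ee_pos: [0.6374, 0.0054, 0.1648]
eef_rot: [-2.276, -2.165, 0.001]
force: [0.6, -0.2, -0.5]
opening: 0.0402
grasp_force: 0.0
```

```bash
python3 - <<'E'
from h import *
f,s=snap("wrist","w6"); C=cam("wrist",s)
print(s["ee_pos"],s["force"],s["opening"])
cv2.imwrite("pics/w6c.png",cv2.resize(f[90:300,200:440,::-1],None,fx=3,fy=2.8,interpolation=2))
E
```

```text
[0.6373743  0.00537089 0.16482977] [ 0.64879824 -0.17522541 -0.47672247] 0.04015892456838136
```

View pics/w6c.png

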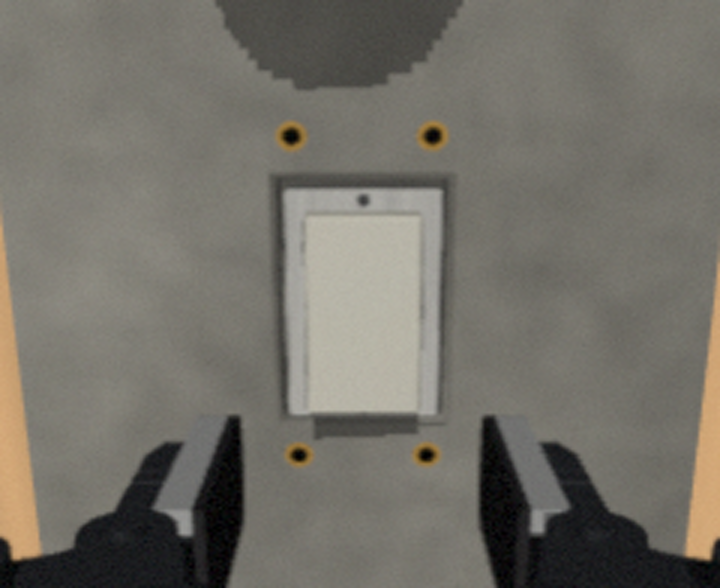

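The lamp lies in the pocket with even margins, and all four inserts are visible at crop (291,136), (432,136), (299,455) and (426,455). I check flushness numerically and move over to the bezel.

```bash
python3 - <<'E'
from h import *
s=bot.state(); C=cam("wrist",s); p=s["ee_pos"]; r=R.from_rotvec(s["eef_rot"]).as_matrix()
g=lambda a:[[200+u/3,90+v/2.8] for u,v in a]
I=ray(C,g([(291,136),(432,136),(299,455),(426,455)]),.04); print((I*1000).round(1),(I.mean(0)*1000).round(1),"tool",(((I-p)@r).mean(0)*1000).round(2))
B=ray(C,g([(283,188),(442,188),(289,413),(438,413)]),.04)*1000
n=np.linalg.norm
print("base",n(B[0]-B[1]),n(B[2]-B[3]),n(B[0]-B[2]),n(B[1]-B[3]),B.mean(0), "yaw tool",np.degrees(np.arctan2(r[1,1],r[0,1])))
d=I[1]+I[3]-I[0]-I[2]; print(np.degrees(np.arctan2(d[1],d[0])), n(I[0]-I[2]),n(I[1]-I[3]),n(I[0]-I[1]),n(I[2]-I[3]))
E
```

```text
[[623.   56.7  40. ]
 [660.8  54.9  40. ]
 [618.4 -43.2  40. ]
 [656.2 -45.   40. ]] [639.6   5.8  40. ] tool [  0.64   2.99 123.99]
base 43.3704725812362 43.75190521280661 70.67102802360968 70.63678738520821 [639.86339405   5.57399279  40.        ] yaw tool -2.8823000014962816
-2.812894399320038 0.10004349837260844 0.09999861725047564 0.03785603900362181 0.03784661183990397
```

>>> {"method": "jog_arm", "body": {
  "linear": [
    [-3, 0, 0],
    [-3, 0, 0],
    [-3, 0.5, 0],
    [-3, 1, 0],
    [-3, 2, 0],
    [-3, 2.5, 0],
    [-2.5, 2.7, 0],
    [-2, 2.7, 0],
    [-1, 2.7, 0],
    [0, 2.7, 0],
    [0, 1.6, 0],
    [0, 1, 0],
    [0, 0, 0],
    [0, 0, 0],
    [0, 0, 0]
  ],
  "angular": [
    [0, 0, 0],
    [0, 0, 0],
    [0, 0, 2],
    [0, 0, 2],
    [0, 0, 2],
    [0, 0, 2],
    [0, 0, 2],
    [0, 0, 2],
    [0, 0, 2],
    [0, 0, 3],
    [0, 0, 3],
    [0, 0, 1.3],
    [0, 0, 0],
    [0, 0, 0],
    [0, 0, 0]
  ],
  "fingers": [47, 47, 100, 100, 100, 100, 100, 100, 100, 100, 100, 100, 100, 100, 100]
}}

```text
time_s: 11.4
ee_pos: [0.4025, 0.1984, 0.1647]
eef_rot: [-1.839, -2.546, 0.003]
force: [-0.2, 0.6, 0.4]
opening: 0.0854
grasp_force: 0.0
```

```bash
python3 - <<'E'
from h import *
f,s=snap("wrist","w7"); C=cam("wrist",s)
r=R.from_rotvec(s["eef_rot"]).as_matrix()
print(s["ee_pos"],"tooly",np.degrees(np.arctan2(r[1,1],r[0,1])),"tilt",r[:,2].round(4))
print("expect px",proj(C,[.4024,.1988,.019]))
hsv=cv2.cvtColor(f,cv2.COLOR_RGB2HSV); print(hsv[190:193:2,270:375:8].reshape(-1,3).tolist())
blobs((hsv[...,0]<11)&(hsv[...,1]>140),C,.019,400)
E
```

```text
[0.40245454 0.19837796 0.1646532 ] tooly 18.324954928228866 tilt [-0.0015 -0.0012 -1.    ]
expect px [[318.02027965 191.58213352]]
[[15, 111, 166], [16, 110, 160], [16, 110, 104], [10, 158, 137], [15, 118, 102], [15, 136, 129], [15, 129, 119], [15, 128, 159], [15, 133, 140], [10, 161, 125], [10, 155, 133], [16, 110, 165], [16, 112, 160], [16, 112, 166], [16, 112, 166], [16, 113, 162], [15, 118, 106], [10, 153, 137], [15, 123, 102], [15, 135, 117], [15, 132, 126], [14, 125, 167], [14, 130, 137], [10, 159, 128], [10, 158, 134], [16, 110, 167], [16, 111, 159], [15, 111, 168]]
px [320.5 185.3] mm [404.  199.3] [ 57.2 118.8] ang 18.4
```

The bezel measures 57x119 mm at yaw 18.4° and the jaws are aligned. I go down to grip its edges.

>>> {"method": "jog_arm", "body": {
  "linear": [
    [-0.05, 0, -2],
    [0, 0, -3],
    [0, 0, -3],
    [0, 0, -3],
    [0, 0, -1.8],
    [0, 0, -0.8],
    [0, 0, -0.4],
    [0, 0, 0],
    [0, 0, 0]
  ],
  "angular": [
    [0, 0, 0],
    [0, 0, 0],
    [0, 0, 0],
    [0, 0, 0],
    [0, 0, 0],
    [0, 0, 0],
    [0, 0, 0],
    [0, 0, 0],
    [0, 0, 0]
  ],
  "fingers": [85, 85, 85, 85, 85, 85, 85, 85, 85]
}}

```text
time_s: 12.2
ee_pos: [0.4033, 0.1995, 0.0262]
eef_rot: [1.838, 2.547, 0.002]
force: [0.7, 0.2, -0.3]
opening: 0.0727
grasp_force: 0.0
```

>>> {"method": "jog_arm", "body": {
  "linear": [
    [0, 0, 0],
    [0, 0, 0],
    [0, 0, 0],
    [0, 0, 0],
    [0, 0, 0],
    [0, 0, 0]
  ],
  "angular": [
    [0, 0, 0],
    [0, 0, 0],
    [0, 0, 0],
    [0, 0, 0],
    [0, 0, 0],
    [0, 0, 0]
  ],
  "fingers": [50, 50, 50, 50, 50, 50],
  "force": 40
}}

```text
time_s: 12.7
ee_pos: [0.4035, 0.1999, 0.0269]
eef_rot: [1.836, 2.547, 0.004]
force: [-1.0, -0.7, 5.8]
opening: 0.057
grasp_force: 42.0
```

>>> {"method": "jog_arm", "body": {
  "linear": [
    [0, 0, 0.3],
    [0, 0, 1],
    [0, 0, 2],
    [0, 0, 2],
    [0, 0, 2],
    [0, 0, 2],
    [0, 0, 1.5],
    [0, 0, 0.5],
    [0, 0, 0],
    [0, 0, 0],
    [0, 0, 0]
  ],
  "angular": [
    [0, 0, 0],
    [0, 0, 0],
    [0, 0, 0],
    [0, 0, 0],
    [0, 0, 0],
    [0, 0, 0],
    [0, 0, 0],
    [0, 0, 0],
    [0, 0, 0],
    [0, 0, 0],
    [0, 0, 0]
  ],
  "fingers": [50, 50, 50, 50, 50, 50, 50, 50, 50, 50, 50]
}}

```text
time_s: 13.62
ee_pos: [0.4015, 0.199, 0.1373]
eef_rot: [-1.837, -2.548, 0.003]
force: [0.1, 0.6, -0.7]
opening: 0.0565
grasp_force: 42.9
```

```bash
python3 - <<'E'
from h import *
f,s=snap("wrist","w8"); C=cam("wrist",s); p=s["ee_pos"]; r=R.from_rotvec(s["eef_rot"]).as_matrix()
print(p,s["force"],s["opening"],s["grasp_force"],r[:,2])
hsv=cv2.cvtColor(f,cv2.COLOR_RGB2HSV)
m=((hsv[...,0]<12)&(hsv[...,1]>140)).astype(np.uint8)
cs,h=cv2.findContours(m,cv2.RETR_CCOMP,cv2.CHAIN_APPROX_NONE)
zt=p[2]-.011+.005
for c,hh in zip(cs,h[0]):
    a=cv2.contourArea(c)
    if a<25: continue
    w=(ray(C,c[:,0],zt)-p)@r*1000
    print("hole" if hh[3]>=0 else "outer",a,cv2.boundingRect(c),"mean",w.mean(0).round(1)[:2],[np.round(q,1) for q in cv2.minAreaRect(np.float32(w[:,:2]))])
E
```

```text
[0.40151816 0.19901805 0.13726952] [ 0.07157567  0.62613479 -0.71048408] 0.05650184943237102 42.90343701839447 [-1.82494335e-03 -8.87688792e-04 -9.99997941e-01]
outer 24449.5 (254, 135, 134, 206) mean [12.7  2.4] [array([7.9, 2.2]), array([ 57.4, 103.1]), np.float64(90.0)]
hole 8558.5 (281, 197, 80, 120) mean [3.3 2.3] [array([1.7, 2.2]), array([61.6, 35.5]), np.float64(0.3)]
hole 237.0 (354, 148, 19, 19) mean [50.  20.8] [array([49.9, 20.8]), array([7.7, 7.4]), np.float64(43.6)]
hole 229.0 (269, 148, 18, 18) mean [ 50.2 -16. ] [array([ 50.1, -16. ]), array([7.1, 7.5]), np.float64(45.8)]
```

The bezel is held: two front holes measured at tool (50,−16) and (50,20.8), and it is square to the jaws. Relative to the inserts as seen by the same camera, the TCP should be at about (0.638, 0.0063) with yaw −2.85°.

>>> {"method": "jog_arm", "body": {
  "linear": [
    [0, -1.5, 0],
    [0, -2.5, 0],
    [0, -2.5, 0],
    [0, -2.5, 0],
    [0, -2.5, 0],
    [0.5, -2.5, 0],
    [1.5, -2.5, 0],
    [2.5, -1.8, 0],
    [2.7, -1, 0],
    [2.7, 0, 0],
    [2.7, 0, 0],
    [2.7, 0, 0],
    [2.7, 0, 0],
    [2.5, 0, 0],
    [1.6, 0, 0],
    [1.0, 0, 0],
    [0.5, 0, 0],
    [0, 0, 0],
    [0, 0, 0],
    [0, 0, 0]
  ],
  "angular": [
    [0, 0, -1.5],
    [0, 0, -1.5],
    [0, 0, -1.5],
    [0, 0, -1.5],
    [0, 0, -1.5],
    [0, 0, -1.5],
    [0, 0, -1.5],
    [0, 0, -1.5],
    [0, 0, -1.5],
    [0, 0, -1.5],
    [0, 0, -1.5],
    [0, 0, -1.5],
    [0, 0, -1.5],
    [0, 0, -1.5],
    [0, 0, -0.2],
    [0, 0, 0],
    [0, 0, 0],
    [0, 0, 0],
    [0, 0, 0],
    [0, 0, 0]
  ],
  "fingers": [50, 50, 50, 50, 50, 50, 50, 50, 50, 50, 50, 50, 50, 50, 50, 50, 50, 50, 50, 50]
}}

```text
time_s: 15.33
ee_pos: [0.6372, 0.0064, 0.1377]
eef_rot: [-2.274, -2.166, 0.002]
force: [0.2, -0.2, -1.7]
opening: 0.0568
grasp_force: 42.9
```

```bash
cat > m.py <<'E'
from h import *
import sys
f,s=snap("wrist",sys.argv[1]); C=cam("wrist",s); p=s["ee_pos"]; r=R.from_rotvec(s["eef_rot"]).as_matrix()
print(p,"yaw",np.degrees(np.arctan2(r[1,1],r[0,1])),s["force"].round(1),s["opening"],r[:,2].round(4))
hsv=cv2.cvtColor(f,cv2.COLOR_RGB2HSV)
m=((hsv[...,0]<12)&(hsv[...,1]>140)).astype(np.uint8); m[:,:230]=0;m[:,410:]=0
cs,h=cv2.findContours(m,cv2.RETR_CCOMP,cv2.CHAIN_APPROX_NONE)
zt=p[2]-.008
for c,hh in zip(cs,h[0]):
    a=cv2.contourArea(c)
    if a<40: continue
    w=(ray(C,c[:,0],zt)-p)@r*1000
    print("hole" if hh[3]>=0 else "outer",a,cv2.boundingRect(c),[np.round(q,1) for q in cv2.minAreaRect(np.float32(w[:,:2]))])
E
python3 m.py w9
```

```text
[0.63720863 0.0064066  0.13773765] yaw -2.780784306899494 [ 0.2 -0.2 -1.7] 0.05677466266104221 [-0.0019 -0.     -1.    ]
outer 24372.0 (254, 135, 134, 206) [array([7.8, 2.5]), array([ 58.2, 104.7]), np.float64(90.0)]
hole 8613.5 (281, 196, 79, 119) [array([2.2, 2.4]), array([61.9, 35.8]), np.float64(0.2)]
hole 242.5 (354, 148, 19, 19) [array([50.6, 21.3]), array([7.9, 7.2]), np.float64(44.2)]
hole 237.0 (269, 148, 18, 18) [array([ 50.9, -16.1]), array([7.4, 7.5]), np.float64(0.0)]
```

>>> {"method": "jog_arm", "body": {
  "linear": [
    [0.06, -0.04, -1],
    [0, 0, -1.5],
    [0, 0, -1.5],
    [0, 0, -1.2],
    [0, 0, -0.8],
    [0, 0, -0.4],
    [0, 0, 0],
    [0, 0, 0],
    [0, 0, 0]
  ],
  "angular": [
    [0, 0, -0.05],
    [0, 0, 0],
    [0, 0, 0],
    [0, 0, 0],
    [0, 0, 0],
    [0, 0, 0],
    [0, 0, 0],
    [0, 0, 0],
    [0, 0, 0]
  ],
  "fingers": [50, 50, 50, 50, 50, 50, 50, 50, 50]
}}

```text
time_s: 16.13
ee_pos: [0.6396, 0.006, 0.0752]
eef_rot: [2.275, 2.165, 0.002]
force: [0.1, -0.3, -0.2]
opening: 0.0564
grasp_force: 42.9
```

```bash
python3 m.py w10; python3 - <<'E'
from h import *
a=cv2.imread("pics/w10.png")[110:340,235:405]; a=cv2.resize(a,None,fx=2.3,fy=2.3,interpolation=2)
g,_=snap("scene","s2"); C=cam("scene"); u=proj(C,[.638,.006,.06])[0].astype(int); print(u)
b=g[u[1]-45:u[1]+45,u[0]-60:u[0]+60,::-1]; b=cv2.resize(b,(400,300),interpolation=2)
k=np.zeros((530,800,3),np.uint8); k[:a.shape[0],:a.shape[1]]=a; k[:300,400:]=b
cv2.imwrite("pics/k.png",k)
E
```

```text
[0.63958675 0.00601883 0.07523013] yaw -2.8273289556451164 [ 0.1 -0.3 -0.2] 0.056438433446178535 [ 0.0017  0.     -1.    ]
outer 24385.5 (254, 135, 134, 206) [array([7.8, 2.5]), array([ 58.2, 104.7]), np.float64(90.0)]
hole 8609.5 (281, 196, 79, 120) [array([2. , 2.4]), array([62.5, 35.8]), np.float64(0.2)]
hole 221.5 (269, 149, 18, 18) [array([ 50.7, -16.3]), array([6.9, 7.9]), np.float64(45.8)]
hole 243.0 (354, 148, 19, 19) [array([50.7, 21.2]), array([7.9, 7.5]), np.float64(43.6)]
[291 222]
```

View pics/k.png

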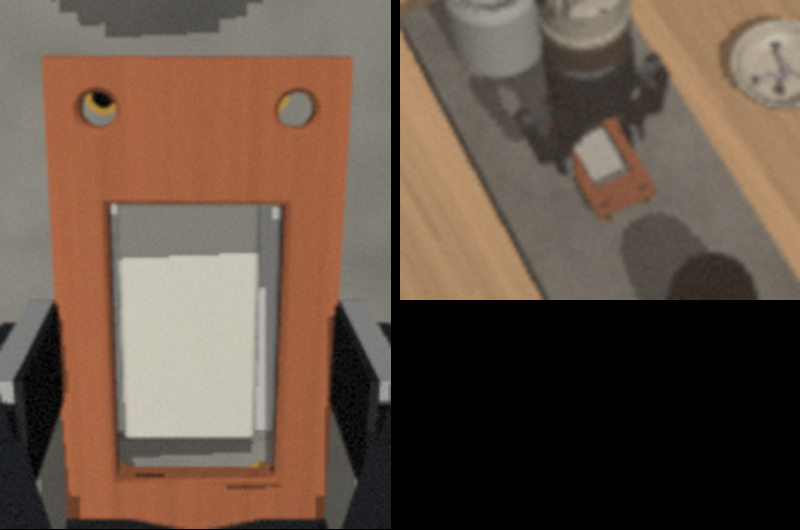

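The picture shows the bezel over the lamp with an insert bore visible through the left hole at crop (101,97), hole centre (99,107). Through the right hole (296,107) only the collar's edge shows. These rays disagree with my earlier tool-y numbers, so I check the projection.

```bash
python3 - <<'E'
from h import *
s=bot.state(); c,rr,pp=cam("wrist",s); p=s["ee_pos"]; r=R.from_rotvec(s["eef_rot"]).as_matrix()
print(s["eef_rot"],"cam in tool",((pp-p)@r*1000).round(2)); print("R tool",(r.T@rr).round(4).tolist()); print(r.round(4).tolist())
for px in([278,157.5],[363,157.5],[320,157.5]):
    print(px,cv2.undistortPoints(np.float64([[px]]),c["mtx"],c["dist_coeffs"]).ravel().round(4),((ray((c,rr,pp),px,p[2]-.008)-p)@r*1000).round(2))
E
```

```text
[2.27471572e+00 2.16496318e+00 2.20887492e-03] cam in tool [  67.69    2.51 -123.81]
R tool [[0.0004, -0.9633, -0.2683], [1.0, 0.0005, -0.0004], [0.0005, -0.2683, 0.9633]]
[[0.0494, 0.9988, 0.0019], [0.9988, -0.0494, 0.0], [0.0001, 0.0019, -1.0]]
[278, 157.5] [-0.139  -0.1431] [[ 50.52 -15.83   7.98]]
[363, 157.5] [ 0.1424 -0.1431] [[50.53 21.19  8.05]]
[320, 157.5] [ 0.    -0.143] [[50.51  2.46  8.01]]
```

The mount offset carries a constant ~2.5 mm, so it cancels in relative measurements. With the bezel and insert seen in the same image, the insert centre lies about 2.3 mm toward −x from the bezel centre. I correct and re-measure through the holes.

>>> {"method": "jog_arm", "body": {
  "linear": [
    [-0.22, -0.03, -0.2],
    [0, 0, 0],
    [0, 0, 0],
    [0, 0, 0],
    [0, 0, 0]
  ],
  "angular": [
    [0, 0, 0],
    [0, 0, 0],
    [0, 0, 0],
    [0, 0, 0],
    [0, 0, 0]
  ],
  "fingers": [50, 50, 50, 50, 50]
}}

```text
time_s: 16.65
ee_pos: [0.6368, 0.0057, 0.0724]
eef_rot: [2.276, 2.166, 0.0]
force: [0.7, 0.4, -0.8]
opening: 0.0566
grasp_force: 42.9
```

```bash
python3 m.py w11; python3 - <<'E'
from h import *
f=cv2.imread("pics/w11.png"); s=bot.state(); C=cam("wrist",s); p=s["ee_pos"]; r=R.from_rotvec(s["eef_rot"]).as_matrix()
h=cv2.cvtColor(f,cv2.COLOR_BGR2HSV)
for x0 in(264,349):
    reg=h[144:172,x0:x0+28]
    for nm,m in(("bore",reg[...,2]<45),("brass",(reg[...,0]>14)&(reg[...,0]<32)&(reg[...,1]>110))):
        y,x=np.nonzero(m)
        if len(x)>4:
            print(x0,nm,len(x),"x",x.min()+x0,x.max()+x0,"y",y.min()+144,y.max()+144,((ray(C,[x.mean()+x0,y.mean()+144],.04)-p)@r*1000).round(1))
    print("\n".join("".join("%4d"%v for v in q) for q in reg[2:26:2,2:26:2,2]))
# predicted insert px if bezel centred (tool 50.3,2.5+-19)
for y in(-16.5,21.5): print(proj(C,p+r@np.array([.0503,y/1000,p[2]-.04])))
E
```

```text
[0.63677012 0.00568385 0.07239592] yaw -2.8306013853851844 [ 0.7  0.4 -0.8] 0.05658308733940434 [ 2.e-04 -0.e+00 -1.e+00]
outer 24402.0 (254, 135, 134, 206) [array([7.8, 2.3]), array([ 58. , 104.7]), np.float64(90.0)]
hole 8635.5 (281, 196, 79, 119) [array([2.2, 2.4]), array([61.9, 35.9]), np.float64(0.2)]
hole 234.0 (354, 148, 19, 19) [array([50.5, 21.4]), array([7.9, 6.9]), np.float64(44.2)]
hole 229.0 (269, 148, 18, 19) [array([ 50.8, -16.3]), array([7.1, 7.9]), np.float64(57.4)]
264 bore 5 x 281 283 y 152 154 [[ 49.6 -17.2  32.3]]
264 brass 49 x 277 285 y 150 159 [[ 48.8 -18.   32.3]]
 166 166 167 169 169 164 158 159 160 161 163 163
 166 167 162 151 129 117 121 137 158 164 162 163
 164 163 127  99 114 142 157  93 112 150 161 162
 167 138  97 118 130 154 175  58  65 117 158 164
 158 118  85 133 129 144 179 125  22  85 148 163
 153 114  87 133 135 134 162 172 139  86 137 163
 159 125  90 132 132 131 134 156 171 165 146 163
 161 134 100 125 135 134 131 129 134 146 153 164
 167 148 132 113 128 132 131 134 131 146 157 162
 168 163 153 148 128 129 131 134 147 160 163 163
 165 169 163 166 168 162 158 163 165 163 162 167
 167 166 166 166 171 164 163 164 162 162 161 160
349 bore 15 x 358 362 y 151 155 [[49.6 23.1 32.4]]
349 brass 59 x 356 366 y 150 159 [[48.7 23.8 32.4]]
 165 167 163 163 163 164 162 159 159 160 163 164
 165 164 165 161 162 149 128 119 134 153 163 165
 165 166 165 149 112  83  87 144 118 111 142 164
 164 165 155 104  51  19  83 172 145 112 114 155
 165 164 128  64  13  32 138 173 136 124 108 136
 167 161 121 106  94 151 176 149 128 124 102 129
 168 157 132 167 173 170 147 127 126 124  97 139
 166 160 131 134 133 136 128 128 126 114 114 149
 163 165 145 131 124 126 125 126 126 104 141 158
 165 164 158 149 133 127 127 123 129 149 162 162
 166 162 162 160 162 161 161 159 163 165 162 165
 168 162 163 161 164 166 167 164 158 159 162 161
[[283.10406369 151.73276036]]
[[357.12010077 151.766527  ]]
```

The collars are now seen through both holes; along y they match (row 152 against the predicted 151.7). Along x there is +1.3 px, so I move +0.6 mm.

>>> {"method": "jog_arm", "body": {
  "linear": [
    [0.06, 0, 0],
    [0, 0, 0],
    [0, 0, 0],
    [0, 0, 0],
    [0, 0, 0],
    [0, 0, 0]
  ],
  "angular": [
    [0, 0, 0],
    [0, 0, 0],
    [0, 0, 0],
    [0, 0, 0],
    [0, 0, 0],
    [0, 0, 0]
  ],
  "fingers": [50, 50, 50, 50, 50, 50]
}}

```text
time_s: 17.2
ee_pos: [0.6373, 0.0057, 0.0723]
eef_rot: [-2.276, -2.166, 0.0]
force: [0.2, 0.2, -0.0]
opening: 0.0565
grasp_force: 42.9
```

```bash
python3 m.py w12 | head -1; python3 - <<'E'
from h import *
f=cv2.imread("pics/w12.png"); h=cv2.cvtColor(f,cv2.COLOR_BGR2HSV)
for x0 in(264,349):
    reg=h[144:172,x0:x0+28]; m=(reg[...,0]>14)&(reg[...,0]<32)&(reg[...,1]>110); y,x=np.nonzero(m); print(x.min()+x0,x.max()+x0,y.max()+144)
C=cam("wrist",bot.state())
# window underside/level check: front edge width px vs plate width near the pads
hsv=h; m=(hsv[...,0]<12)&(hsv[...,1]>140)
for row in(140,165,190,225):
    x=np.nonzero(m[row,230:410])[0]+230; print(row,x.min(),x.max(),x.max()-x.min()+1)
c,rr,pp=C; s=bot.state(); p=s["ee_pos"]; r=R.from_rotvec(s["eef_rot"]).as_matrix()
for row in(140,165,190,225):
    P=ray(C,[[320,row]],p[2]-.0075)[0]; a=P+r[:,1]*.029; b=P-r[:,1]*.029; q=proj(C,[a,b]); print(row,((P-p)@r*1000).round(0)[0],abs(q[0,0]-q[1,0]).round(1))
E
```

```text
[0.63729545 0.00570604 0.07227704] yaw -2.8300170321974183 [ 0.2  0.2 -0. ] 0.05645162282699322 [-1.e-04 -0.e+00 -1.e+00]
276 284 159
356 365 159
140 254 387 134
165 255 385 131
190 257 384 128
225 259 381 123
140 58.0 135.6
165 47.0 132.7
190 36.0 129.8
225 19.0 125.6
```

The alignment is centred within about 0.3 mm, and the width ratio is constant along the plate, so it is level. It sits about 1 mm low, so I raise it slightly and hand in.

>>> {"method": "jog_arm", "body": {
  "linear": [
    [0, 0, 0.1],
    [0, 0, 0],
    [0, 0, 0],
    [0, 0, 0],
    [0, 0, 0],
    [0, 0, 0]
  ],
  "angular": [
    [0, 0, 0],
    [0, 0, 0],
    [0, 0, 0],
    [0, 0, 0],
    [0, 0, 0],
    [0, 0, 0]
  ],
  "fingers": [50, 50, 50, 50, 50, 50]
}}

```text
time_s: 17.75
ee_pos: [0.6373, 0.0057, 0.0733]
eef_rot: [-2.276, -2.166, -0.0]
force: [-0.5, -0.8, -0.9]
opening: 0.0566
grasp_force: 42.9
```

```bash
python3 -c "
from bench import bot
s=bot.state();print(s['ee_pos'],s['grasp_force']);print(bot.close_job())"
```

```text
[0.63730569 0.00572162 0.07327954] 42.89289951324463
the job is handed in; nothing more can be done
None
```

The lamp is seated lens up in the pocket and released. The bezel is held level about 2 cm above the shelf, its two visible holes within about 0.3 mm of their inserts (the other two are hidden under the gripper). The job is handed in at 17.75 s, with no verdict returned.

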